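# Move the spice set to the steel rack in reverse order

### The job

Move the four spice containers from the wooden rack to the empty steel rack so that their row is reversed: the container at the left end of the wooden rack goes to the right-hand end place of the steel rack, the next one beside it, and so on until the one from the right end stands at the left end. Set each one down gently, upright, in the middle of its own place, and do not tip any of them over.

Things in the scene. Friction and masses are not known exactly. Their poses are not given: they have to be found in the camera images.
- shaker_center (a point): round brushed-steel shaker with a slightly domed top, 44 mm diameter (45 at the cap), 84 mm tall, about 0.16 kg. The point is its centre, 42 mm above its underside; z up.
- pot_center (a point): short wide white ceramic pot with a narrower cork stopper, 52 mm diameter up to 49 mm, stopper 36 mm diameter, 62 mm tall in all, about 0.2 kg. The point is its centre, 31 mm above its underside; z up.
- tin_center (a point): square aluminium tin, 46 x 46 mm with a 48 x 48 mm lid on the top 10 mm, 74 mm tall, about 0.15 kg. The point is its centre, 37 mm above its underside; x and y are square to its flat sides, turned up to 0.15 rad against the rack it starts in; z up.
- mill_center (a point): pale wooden pepper mill: 50 mm diameter foot, a straight 38 mm waist from 28 to 62 mm up, a 47 mm head, a small steel nut on top, 90 mm tall, about 0.13 kg. The point is its centre, in the waist, 45 mm above its underside; z up.
- pad_shaker: one of four like round cork pads, 70 mm diameter, 3 mm thick, fixed in the four places of the wooden rack: the one on which the shaker stands at the start. Origin at the middle of its underside (pad top 3 mm higher, 15 mm above the counter); its y axis runs along the wooden rack, its x axis across it.
- pad_pot: one of four like round cork pads, 70 mm diameter, 3 mm thick, fixed in the four places of the wooden rack: the one on which the pot stands at the start. Origin at the middle of its underside (pad top 3 mm higher, 15 mm above the counter); its y axis runs along the wooden rack, its x axis across it.
- pad_tin: one of four like round cork pads, 70 mm diameter, 3 mm thick, fixed in the four places of the wooden rack: the one on which the tin stands at the start. Origin at the middle of its underside (pad top 3 mm higher, 15 mm above the counter); its y axis runs along the wooden rack, its x axis across it.
- pad_mill: one of four like round cork pads, 70 mm diameter, 3 mm thick, fixed in the four places of the wooden rack: the one on which the mill stands at the start. Origin at the middle of its underside (pad top 3 mm higher, 15 mm above the counter); its y axis runs along the wooden rack, its x axis across it.
- wood_rack: full at the start: fixed low wooden rack, 95 mm (x) by 370 mm (y), base 12 mm thick, four places in a row at y = -127.5, -42.5, 42.5, 127.5 mm, dividers 6 mm thick between them rising 14 mm above the base, end cheeks 12 mm thick, 30 mm tall; open to front and back. Origin: centre of its underside, on the counter. y points to the robot's left, within 0.12 rad.
- steel_rack: empty at the start: fixed low steel rack, same shape, sizes and places as the wooden one, each place marked by a flush dark disc 70 mm across, centred at x = 0. Its floor is 12 mm above the counter. Origin: centre of its underside. y points to the robot's left, within 0.12 rad. It lies nearer to or farther from the robot than the wooden rack, about 0.19 m between middle lines.
Mind the look-alikes: they are no part of the job. What is shaped like the part that bears mill_center but blue is not meant. What is shaped like the part that bears tin_center but orange is not meant.

How it is judged:
By the outcome, as a careful person would: the job done as asked, in the order asked, and still so for the second after the job is handed in, with the robot touching nothing.
It also fails if it takes over 102 s, if anything falls off the work surface, if the arm or the gripper's body presses on something with over 40 N, if the wrist force passes 120 N, or if a joint passes its speed limit or range.

### The arm

A 6-joint arm with a two-finger parallel gripper is mounted at the origin on the work surface. World frame = base frame: x ahead of the robot, y to its left, z up, the work surface at z = 0. Lengths are in m, angles in rad, forces in N, time in s.
With the tool pointing down it reaches from about 0.35 to 0.775 m from the base axis. Payload 7.3 kg.
Tool frame: the origin (TCP) lies at the very end of the fingers, on their centre line; the grasp point (between the pads) lies 19 mm behind it; z points along the fingers, y is the line along which they close (so a half turn about z gives the same grasp; the last joint's range is limited). The gripper opens to 92 mm and grips with 3 to 60 N. Pads are 19 mm wide; open, the fingers measure 130 mm over their backs; the gripper's body (75 mm by 190 mm) begins 47 mm behind the grasp point.
Start: joints at [1.004, 0.342, 1.524, -0, 1.275, -0.146], TCP at [0.214, 0.479, 0.19] pointing down, gripper open.
Joint ranges: [-2.53, 2.53], [-0.77, 2.02], [0.04, 2.7], [-1, 4.14], [0.28, 2.66], [-3.11, 3.11]. Speed limits (rad/s): [2.57, 2.57, 3.14, 3.14, 3.14, 3.14].

### API

Orientations are given as [roll, pitch, yaw] about the fixed x, y, z axes, in that order (R = Rz(yaw) Ry(pitch) Rx(roll)).
In Python, from cell import robot gives the robot as it stands. The module is installed in compiled form; this text tells all that it offers.
- The arm moves only by the tool arm_command, never from a script. Its argument "moves" is a list of rows, each a list of 3 entries, a list of its own where there are three numbers: the shift along the tool's x, y, z in m, then the turn, a rotation vector about the tool's x, y, z in rad, then the finger opening in m, from 0 to 0.0918. In form: [[[dx, dy, dz], [ax, ay, az], claw], ...]. A call has exactly 5 rows; each row is the pose to reach, as a shift and turn from the pose commanded when the call began, along the tool's axes at that moment; what a row does not reach only later rows make up. A row lasts 1/10 s, in which the tool goes at most 50 mm and 8.59 degrees, less where a joint would pass 70% of its speed; a pose out of reach is approached as far as the arm can. A call with a gripper value outside its range is refused whole. The fingers move at their own pace and stop on an object; "squeeze" is the grip in N (left out, the last holds). Time passes only in rows, so rows that repeat a pose let the fingers close, or fill a call up. It gives the time, the measured TCP pose, the force, the opening and the grip force at its end, in the units of the state.
- robot.observe(): the state, without advancing time (a new reading comes with each control period).
- robot.read_camera(name): name is "scene" or "top" or "wrist"; returns the picture (420x560x3 uint8, red, green, blue); there is no depth.
- robot.camera_model(name): a dict with "fx", "fy", "cx", "cy" (pixels), "R" (3x3) and "t" (3): a world point X has camera coordinates R X + t. Camera axes: x right, y down, z forward; pixel columns grow to the right and rows downward; lengths in m; the calibration is good to about 2 mm. The wrist camera is an equidistant fisheye: a pixel r from the principal point sees the ray r / f radians off the axis. A picture is of the moment at which its call begins: read the wrist's pose just before it. camera_model takes no time and is no camera call; for the wrist camera it gives the pose at the moment of the call.
- robot.hand_in(): hands the job in; it is judged then, once.
The state is a dict: "time": time; "qpos": joint angles; "qvel": joint speeds; "joint_efforts": joint torques, N m; "tool_pos": TCP position; "tool_rot": TCP orientation; "contact_force": force on the tool from outside, world axes, zero at the start; "torque": the same for the moment, N m; "opening": finger opening in m; "grip_force": force on a finger pad.
Only numpy, scipy, OpenCV 4.12 (cv2) and the standard library are available. Lean on these libraries where they do the work, as an engineer would, in place of code of your own. Each camera call takes 0.05 s, during which the arm holds its last target. There are 200 camera calls.

## Working session

There is one attempt and no reset: what is moved stays moved. The work goes in short steps, Python scripts to look and compute and a tool call to move; the robot and the scene stay as the last step left them, time stands still between calls to the robot, and variables do not carry over. Pictures are saved under pics/ and viewed, at most 16 in all, crops included, and the job is handed in when it is done.

Besides the shell and the picture viewer there is one more tool, called after ">>>" by a JSON object that holds its "method" and its "body". arm_command: Moves the arm, as the interface text tells. Its arguments: {"type":"object","properties":{"moves":{"type":"array"},"squeeze":{"type":"number"}},"required":["moves"]}

```bash
mkdir -p pics; python3 - <<'E'
from cell import robot
import cv2, numpy as np
s=robot.observe()
for k in ("time","tool_pos","tool_rot","opening"): print(k,s[k])
for n in ("scene","top"):
    im=robot.read_camera(n); cv2.imwrite(f"pics/{n}0.png",im[:,:,::-1])
    m=robot.camera_model(n); print(n,{k:np.round(v,4).tolist() for k,v in m.items()})
E
```

```text
time 0.0
tool_pos [0.21416609 0.47880035 0.18923484]
tool_rot [-3.14003170e+00 -2.32754770e-04  2.72080089e+00]
opening 0.09180869159664407
scene {'fx': 524.7536, 'fy': 524.7536, 'cx': 273.9109, 'cy': 213.7481, 'R': [[0.4418, 0.8971, 0.0018], [0.5368, -0.2628, -0.8017], [-0.7188, 0.3552, -0.5977]], 't': [-0.1738, -0.2696, 1.5273]}
top {'fx': 429.1121, 'fy': 429.1121, 'cx': 284.387, 'cy': 216.1513, 'R': [[-0.0076, -0.9999, -0.0067], [-0.9699, 0.009, -0.2432], [0.2433, 0.0047, -0.9699]], 't': [-0.0473, 0.5685, 0.6671]}
```

View pics/scene0.png

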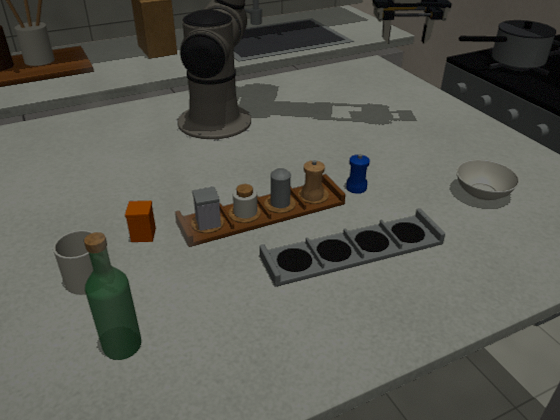

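View pics/top0.png

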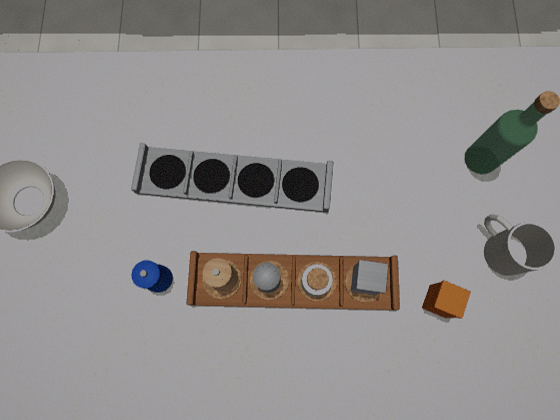

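The scene shows a wooden rack near the robot. In the top view the mill is at (217,272), the shaker at (266,276), the pot at (317,280) and the tin at (371,277). The steel rack lies farther away, with discs at about (168,172), (211,176), (256,180) and (300,184). The blue mill and the orange tin stand outside the racks.

```bash
cat > h.py <<'E'
import numpy as np, cv2
from cell import robot
def ray(m,u,v,fish=False):
    x=(u-m['cx'])/m['fx']; y=(v-m['cy'])/m['fy']
    if fish:
        r=np.hypot(x,y); d=np.array([np.sin(r)*x/r,np.sin(r)*y/r,np.cos(r)])
    else: d=np.array([x,y,1.])
    R=np.array(m['R']); t=np.array(m['t'])
    return -R.T@t, R.T@d
def plane(m,u,v,z,fish=False):
    c,d=ray(m,u,v,fish); return c+d*(z-c[2])/d[2]
def proj(m,X):
    p=np.array(m['R'])@X+m['t']; return m['fx']*p[0]/p[2]+m['cx'], m['fy']*p[1]/p[2]+m['cy']
E
python3 - <<'E'
from h import *
im=cv2.imread("pics/top0.png"); m=robot.camera_model("top")
g=im.max(2).copy(); sub=np.zeros_like(g); sub[140:215,130:335]=(g[140:215,130:335]<45)*255
sub=cv2.morphologyEx(sub,cv2.MORPH_CLOSE,np.ones((3,3)));sub=cv2.morphologyEx(sub,cv2.MORPH_OPEN,np.ones((9,9)))
n,l,st,c=cv2.connectedComponentsWithStats(sub)
P=[]
for i in range(1,n):
    p=plane(m,*c[i],.012); P.append(p); print("disc",c[i].round(1),st[i,4],p.round(4))
P=np.array(sorted(P,key=lambda p:-p[1])); d=P[0]-P[-1]; print("steel yaw",np.arctan2(-d[0],d[1]),np.linalg.norm(d)/3)
hsv=cv2.cvtColor(im,cv2.COLOR_BGR2HSV); w=cv2.inRange(hsv,(3,110,40),(20,255,255)); w[:, :180]=0; w[:,405:]=0; w[:240]=0; w[320:]=0
(r)=cv2.minAreaRect(cv2.findNonZero(w)); b=cv2.boxPoints(r); print("wood",r); print(np.array([plane(m,*q,.012) for q in b]).round(4))
cv2.imwrite("pics/c1.png",cv2.resize(im[240:322,182:408],None,fx=3.5,fy=3.5,interpolation=cv2.INTER_CUBIC))
s=cv2.imread("pics/scene0.png"); cv2.imwrite("pics/c2.png",cv2.resize(s[150:245,170:355],None,fx=4,fy=4,interpolation=cv2.INTER_CUBIC))
E
```

```text
disc [167.  171.6] 926 [0.6725 0.1717 0.012 ]
disc [211.  175.5] 932 [0.6637 0.0874 0.012 ]
disc [255.3 179.8] 940 [0.6542 0.0029 0.012 ]
disc [299.8 184.1] 961 [ 0.6449 -0.0815  0.012 ]
steel yaw -0.10854058428496081 0.08489646396618994
wood ((293.021484375, 280.328125), (211.2561492919922, 53.7127799987793), 1.4109407663345337)
[[ 0.423   0.1221  0.012 ]
 [ 0.519   0.1242  0.012 ]
 [ 0.5061 -0.2594  0.012 ]
 [ 0.4111 -0.2501  0.012 ]]
```

View pics/c1.png

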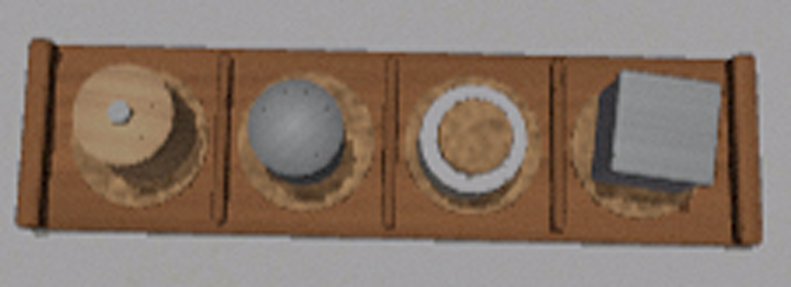

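View pics/c2.png

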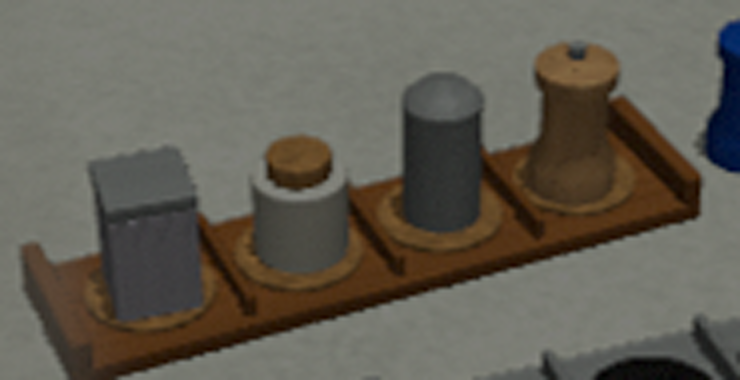

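The crops confirm the order from left to right: mill, shaker, pot, tin. In c1 the mill nut is at (120,112), the shaker top at about (297,129) and the cork at (475,140). The tin lid corners are (622,70), (721,83), (713,186) and (612,176). Scene crop c2: nut at (577,50), cork about (299,162), lid corners (90,160), (178,148), (197,197), (107,213).

```bash
python3 - <<'E'
from h import *
m=robot.camera_model("top"); s=robot.camera_model("scene")
T=lambda u,v:((u+.5)/3.5-.5+182,(v+.5)/3.5-.5+240); S=lambda u,v:((u+.5)/4-.5+170,(v+.5)/4-.5+150)
L=[(622,70),(721,83),(713,186),(612,176)]
q=np.array([plane(m,*T(*c),.089) for c in L])
print("mill nut",plane(m,*T(120,112),.104).round(4),"head",plane(m,*T(124,115),.097).round(4), "scene",plane(s,*S(577,50),.104).round(4))
print("shaker",plane(m,*T(297,131),.093).round(4),"scene body base ",plane(s,*S(442,97),.09).round(4))
print("pot",plane(m,*T(475,140),.077).round(4),"scene",plane(s,*S(299,147),.077).round(4))
print("tin",q.mean(0).round(4),"edges",[ (np.arctan2(*(q[(i+1)%4]-q[i])[[1,0]])).round(3) for i in range(4)],[np.linalg.norm(q[(i+1)%4]-q[i]).round(4) for i in range(4)])
L=[(90,160),(178,148),(197,197),(107,213)]
q=np.array([plane(s,*S(*c),.089) for c in L]); print("tin scene",q.mean(0).round(4),"edges",[ (np.arctan2(*(q[(i+1)%4]-q[i])[[1,0]])).round(3) for i in range(4)])
E
```

```text
mill nut [0.4698 0.057  0.104 ] head [0.4692 0.0563 0.097 ] scene [0.4755 0.0563 0.104 ]
shaker [ 0.4617 -0.0227  0.093 ] scene body base  [ 0.4662 -0.0211  0.09  ]
pot [ 0.4585 -0.1053  0.077 ] scene [ 0.4587 -0.1023  0.077 ]
tin [ 0.4619 -0.1931  0.089 ] edges [np.float64(-1.712), np.float64(2.999), np.float64(1.465), np.float64(-0.143)] [np.float64(0.0461), np.float64(0.0476), np.float64(0.0461), np.float64(0.0492)]
tin scene [ 0.4674 -0.1924  0.089 ] edges [np.float64(1.361), np.float64(-0.16), np.float64(-1.719), np.float64(2.98)]
```

```bash
cat > go.py <<'E'
import sys, numpy as np
from scipy.spatial.transform import Rotation as Ro
from cell import robot
x,y,z,yaw=map(float,sys.argv[1:5]); s=robot.observe()
R=Ro.from_euler('xyz',s['tool_rot']); G=Ro.from_euler('xyz',[np.pi,0,yaw])
print(round(s['time'],2),s['tool_pos'].round(4),s['tool_rot'].round(4),"op",round(s['opening'],4),"F",np.round(s['contact_force'],1))
print("shift",R.inv().apply(np.array([x,y,z])-s['tool_pos']).round(4).tolist(),"rot",(R.inv()*G).as_rotvec().round(4).tolist())
E
python3 go.py .472 .057 .19 1.538
```

```text
0.1 [0.2142 0.4789 0.1893] [-3.1403e+00 -2.0000e-04  2.7208e+00] op 0.0917 F [-0.3  0.1 -0.7]
shift [-0.4076, -0.2798, -0.0004] rot [-0.0013, 0.0006, 1.1828]
```

>>> {"method": "arm_command", "body": {"moves": [[[-0.408,-0.28,0],[0,0,1.183],0.0918],[[-0.408,-0.28,0],[0,0,1.183],0.0918],[[-0.408,-0.28,0],[0,0,1.183],0.0918],[[-0.408,-0.28,0],[0,0,1.183],0.0918],[[-0.408,-0.28,0],[0,0,1.183],0.0918]]}}

```text
time: 0.6
tool_pos: [0.3452, 0.2641, 0.1898]
tool_rot: [-3.141, -0.0, 1.965]
contact_force: [1.2, 1.6, 0.5]
opening: 0.0915
grip_force: 0.0
```

```bash
python3 go.py .472 .057 .19 1.538
```

```text
0.6 [0.3452 0.2641 0.1898] [-3.1415 -0.      1.9652] op 0.0915 F [1.2 1.6 0.5]
shift [-0.2399, 0.0375, -0.0002] rot [-0.0001, 0.0, 0.4272]
```

>>> {"method": "arm_command", "body": {"moves": [[[-0.24,0.038,0],[0,0,0.427],0.0918],[[-0.24,0.038,0],[0,0,0.427],0.0918],[[-0.24,0.038,0],[0,0,0.427],0.0918],[[-0.24,0.038,0],[0,0,0.427],0.0918],[[-0.24,0.038,0],[0,0,0.427],0.0918]]}}

```text
time: 1.1
tool_pos: [0.474, 0.0573, 0.1897]
tool_rot: [-3.141, 0.0, 1.543]
contact_force: [0.2, 1.0, -0.3]
opening: 0.0918
grip_force: 0.0
```

```bash
python3 go.py .472 .057 .19 1.538; python3 - <<'E'
from h import *
m=robot.camera_model("wrist"); im=robot.read_camera("wrist"); cv2.imwrite("pics/w1.png",im[:,:,::-1]); print({k:np.round(v,4).tolist() for k,v in m.items()})
E
python3 go.py .472 .057 .19 1.538
```

```text
1.1 [0.474  0.0573 0.1897] [-3.1414  0.      1.5426] op 0.0918 F [ 0.2  1.  -0.3]
shift [-0.0003, -0.002, -0.0003] rot [-0.0001, 0.0, 0.0046]
{'fx': 325.1923, 'fy': 325.1923, 'cx': 281.5705, 'cy': 210.8716, 'R': [[0.9996, -0.0284, 0.0004], [-0.0273, -0.9551, 0.2949], [-0.008, -0.2948, -0.9555]], 't': [-0.4726, 0.0301, 0.412]}
1.15 [0.4773 0.0526 0.1896] [3.1392 0.0032 1.5401] op 0.0918 F [ 3.4 -4.5  0.6]
shift [0.0043, -0.0055, -0.0004] rot [0.0024, 0.0032, 0.0021]
```

View pics/w1.png

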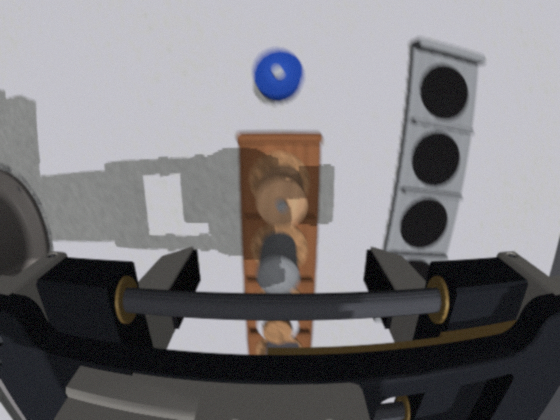

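The wrist view is motion-blurred. The mill head is at about (281,203), nearly on the fingers' centre line, with the shaker at about (278,265). The steel discs at (444,92), (436,159) and (424,222) are clear. I'll correct, let it settle and measure again.

>>> {"method": "arm_command", "body": {"moves": [[[0.004,-0.0055,0],[0,0,0.002],0.0918],[[0.004,-0.0055,0],[0,0,0.002],0.0918],[[0.004,-0.0055,0],[0,0,0.002],0.0918],[[0.004,-0.0055,0],[0,0,0.002],0.0918],[[0.004,-0.0055,0],[0,0,0.002],0.0918]]}}

```text
time: 1.65
tool_pos: [0.4676, 0.0646, 0.1901]
tool_rot: [3.141, -0.0, 1.543]
contact_force: [0.3, 0.9, 0.4]
opening: 0.0916
grip_force: 0.0
```

```bash
python3 go.py .472 .057 .19 1.538; python3 - <<'E'
from h import *
m=robot.camera_model("wrist"); im=robot.read_camera("wrist"); cv2.imwrite("pics/w2.png",im[:,:,::-1])
np.save("w2.npy",np.r_[np.array(m['R']).ravel(),m['t']])
g=im.max(2); sub=np.zeros_like(g); sub[45:260,395:480]=(g[45:260,395:480]<40)*255
sub=cv2.morphologyEx(sub,cv2.MORPH_OPEN,np.ones((9,9)))
n,l,st,c=cv2.connectedComponentsWithStats(sub)
for i in range(1,n): print("disc",c[i].round(1),st[i,4],plane(m,*c[i],.012,True).round(4))
cv2.imwrite("pics/w2c.png",cv2.resize(im[120:360,220:350,::-1],None,fx=2.5,fy=2.5,interpolation=cv2.INTER_CUBIC))
E
```

```text
1.65 [0.4676 0.0646 0.1901] [ 3.1413e+00 -1.0000e-04  1.5434e+00] op 0.0916 F [0.3 0.9 0.4]
shift [-0.0075, 0.0046, 0.0001] rot [0.0003, -0.0001, 0.0054]
disc [446.8  95.8] 1864 [0.6743 0.1713 0.012 ]
disc [438.1 162.2] 1844 [0.6648 0.0873 0.012 ]
disc [425.9 225.9] 1634 [0.6554 0.003  0.012 ]
```

View pics/w2c.png

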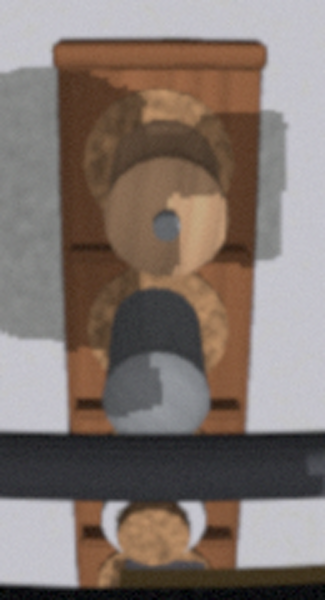

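The nut is at (286,209.6), and the shaker's dome centre is at about (282,275). The steel discs agree with the top view to within 2 mm.

```bash
python3 - <<'E'
from h import *
m=robot.camera_model("wrist")
a=np.load("w2.npy"); m['R']=a[:9].reshape(3,3); m['t']=a[9:]
print(plane(m,286,209.6,.104,True),plane(m,282.3,276,.094,True))
E
python3 go.py .472 .0575 .041 1.538
```

```text
[0.47188688 0.05837992 0.104     ] [ 0.46660552 -0.01489243  0.094     ]
1.7 [0.4677 0.0645 0.1901] [ 3.1412e+00 -1.0000e-04  1.5432e+00] op 0.092 F [ 0.8  0.2 -0. ]
shift [-0.0069, 0.0044, 0.1491] rot [0.0004, -0.0001, 0.0052]
```

>>> {"method": "arm_command", "body": {"moves": [[[-0.007,0.0045,0.01],[0,0,0.005],0.0918],[[-0.007,0.0045,0.04],[0,0,0.005],0.0918],[[-0.007,0.0045,0.08],[0,0,0.005],0.0918],[[-0.007,0.0045,0.12],[0,0,0.005],0.0918],[[-0.007,0.0045,0.147],[0,0,0.005],0.0918]]}}

```text
time: 2.2
tool_pos: [0.4708, 0.0563, 0.04]
tool_rot: [-3.139, 0.0, 1.537]
contact_force: [0.8, 0.1, -0.0]
opening: 0.0917
grip_force: 0.0
```

>>> {"method": "arm_command", "body": {"moves": [[[0,0,0],[0,0,0],0.0918],[[0,0,0],[0,0,0],0.06],[[0,0,0],[0,0,0],0.05],[[0,0,0],[0,0,0],0.04],[[0,0,0],[0,0,0],0.03]], "squeeze": 12}}

```text
time: 2.7
tool_pos: [0.473, 0.0567, 0.0441]
tool_rot: [3.139, -0.0, 1.537]
contact_force: [-0.4, -0.5, -0.6]
opening: 0.0645
grip_force: 0.0
```

>>> {"method": "arm_command", "body": {"moves": [[[0,0,0],[0,0,0],0.03],[[0,0,0],[0,0,0],0.03],[[0,0,0],[0,0,0],0.03],[[0,0,0],[0,0,0],0.03],[[0,0,0],[0,0,0],0.03]]}}

```text
time: 3.2
tool_pos: [0.4722, 0.0567, 0.0432]
tool_rot: [3.141, -0.0, 1.537]
contact_force: [-1.4, 0.5, 5.2]
opening: 0.0459
grip_force: 12.0
```

>>> {"method": "arm_command", "body": {"moves": [[[0,0,0],[0,0,0],0.03],[[0,0,0],[0,0,0],0.03],[[0,0,0],[0,0,0],0.03],[[0,0,0],[0,0,0],0.03],[[0,0,0],[0,0,0],0.03]]}}

```text
time: 3.7
tool_pos: [0.4722, 0.0567, 0.0431]
tool_rot: [3.141, -0.0, 1.537]
contact_force: [-1.9, -0.6, 5.8]
opening: 0.0462
grip_force: 12.0
```

The opening of 46 mm with an upward force means the tips are on the foot's flare, so I'll open slightly, rise 4 mm and close again.

>>> {"method": "arm_command", "body": {"moves": [[[0,0,0],[0,0,0],0.06],[[0,0,0],[0,0,0],0.06],[[0,0,-0.004],[0,0,0],0.06],[[0,0,-0.004],[0,0,0],0.06],[[0,0,-0.004],[0,0,0],0.03]]}}

```text
time: 4.2
tool_pos: [0.4723, 0.0567, 0.047]
tool_rot: [3.141, -0.0, 1.537]
contact_force: [-1.0, 0.6, 0.2]
opening: 0.0558
grip_force: 0.0
```

>>> {"method": "arm_command", "body": {"moves": [[[0,0,0],[0,0,0],0.03],[[0,0,0],[0,0,0],0.03],[[0,0,0],[0,0,0],0.03],[[0,0,0],[0,0,0],0.03],[[0,0,0],[0,0,0],0.03]]}}

```text
time: 4.7
tool_pos: [0.472, 0.0567, 0.0469]
tool_rot: [-3.141, -0.0, 1.537]
contact_force: [-1.2, -1.2, 1.8]
opening: 0.0464
grip_force: 12.0
```

```bash
python3 - <<'E'
from h import *
im=robot.read_camera("scene"); cv2.imwrite("pics/s2.png",cv2.resize(im[100:230,230:400,::-1],None,fx=4.5,fy=4.5,interpolation=cv2.INTER_CUBIC))
E
```

```text
(no output)
```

View pics/s2.png

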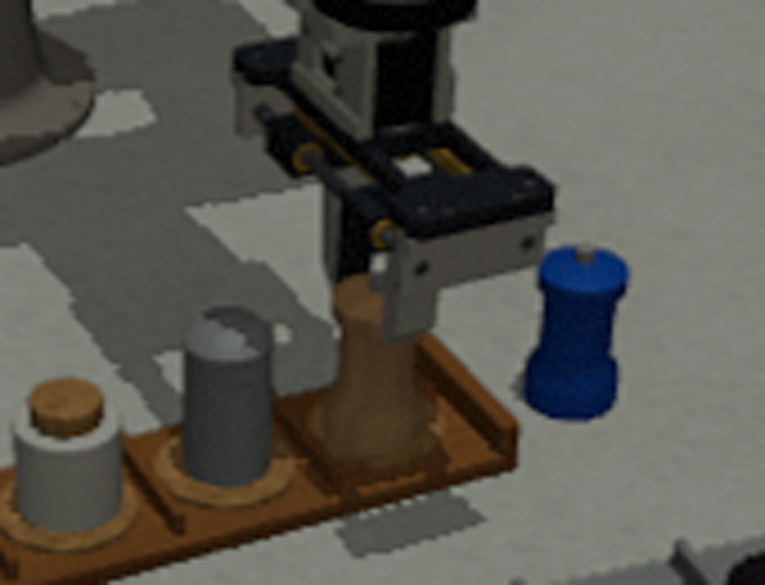

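The pads are tall and close on the mill's 47 mm head, above its centre of mass, so the mill will hang stably. I'll squeeze harder and do a test lift.

>>> {"method": "arm_command", "body": {"moves": [[[0,0,0],[0,0,0],0.03],[[0,0,-0.002],[0,0,0],0.03],[[0,0,-0.006],[0,0,0],0.03],[[0,0,-0.012],[0,0,0],0.03],[[0,0,-0.02],[0,0,0],0.03]], "squeeze": 20}}

```text
time: 5.25
tool_pos: [0.4721, 0.0567, 0.0674]
tool_rot: [-3.141, -0.0, 1.537]
contact_force: [-0.1, -0.0, -1.7]
opening: 0.0458
grip_force: 20.0
```

```bash
python3 go.py .6455 -.0815 .19 1.462;  python3 - <<'E'
from h import *
im=robot.read_camera("scene"); cv2.imwrite("pics/s3.png",cv2.resize(im[100:230,230:400,::-1],None,fx=4.5,fy=4.5,interpolation=cv2.INTER_CUBIC))
E
```

```text
5.25 [0.4721 0.0567 0.0674] [-3.1412e+00 -1.0000e-04  1.5368e+00] op 0.0458 F [-0.1 -0.  -1.7]
shift [-0.1322, 0.178, -0.1227] rot [-0.0004, -0.0001, 0.0748]
```

View pics/s3.png

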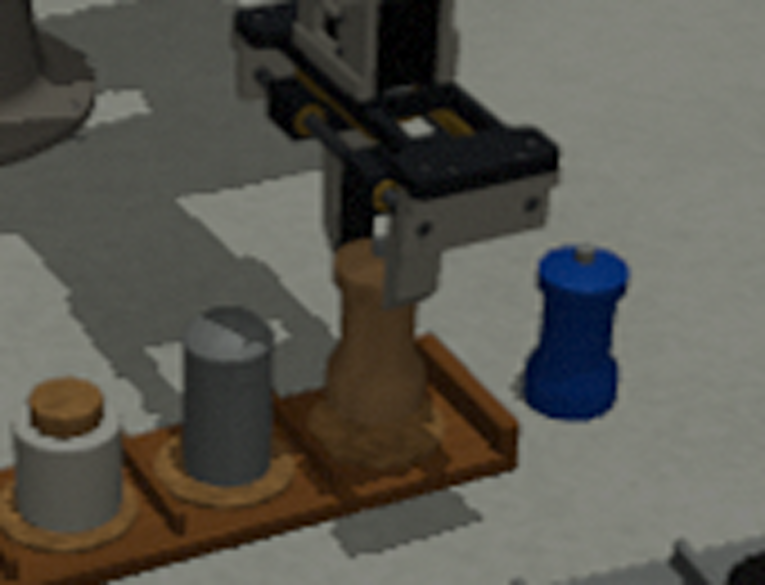

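Mill lifted cleanly, hanging upright, with about 1.7 N of weight. Next I move it over the right-hand steel place.

>>> {"method": "arm_command", "body": {"moves": [[[0,0,-0.03],[0,0,0],0.03],[[0,0,-0.065],[0,0,0],0.03],[[-0.02,0.025,-0.083],[0,0,0.02],0.03],[[-0.05,0.065,-0.083],[0,0,0.05],0.03],[[-0.08,0.105,-0.083],[0,0,0.075],0.03]]}}

```text
time: 5.8
tool_pos: [0.576, -0.0276, 0.1518]
tool_rot: [3.138, 0.0, 1.462]
contact_force: [1.3, -0.1, -2.0]
opening: 0.0463
grip_force: 20.0
```

>>> {"method": "arm_command", "body": {"moves": [[[-0.03,0.035,0],[0,0,0],0.03],[[-0.048,0.062,0],[0,0,0],0.03],[[-0.055,0.073,0],[0,0,0],0.03],[[-0.055,0.073,0],[0,0,0],0.03],[[-0.055,0.073,0],[0,0,0],0.03]]}}

```text
time: 6.3
tool_pos: [0.6403, -0.089, 0.1496]
tool_rot: [-3.14, -0.001, 1.462]
contact_force: [-0.4, 0.5, -1.5]
opening: 0.0463
grip_force: 20.0
```

```bash
python3 go.py .6455 -.0815 .0438 1.462;  python3 - <<'E'
from h import *
m=robot.camera_model("wrist"); im=robot.read_camera("wrist"); cv2.imwrite("pics/w3.png",im[:,:,::-1])
np.save("w3.npy",np.r_[np.array(m['R']).ravel(),m['t']])
g=im.max(2); sub=(g<40).astype(np.uint8)*255; sub[240:]=0
sub=cv2.morphologyEx(sub,cv2.MORPH_OPEN,np.ones((9,9)))
n,l,st,c=cv2.connectedComponentsWithStats(sub)
for i in range(1,n): print("disc",c[i].round(1),st[i,4],plane(m,*c[i],.012,True).round(4))
E
```

```text
6.3 [ 0.6403 -0.089   0.1496] [-3.1405e+00 -5.0000e-04  1.4618e+00] op 0.0463 F [-0.4  0.5 -1.5]
shift [0.008, 0.0044, 0.1058] rot [-0.0011, -0.0005, -0.0002]
disc [287.4  22.9] 2703 [0.6655 0.0841 0.012 ]
disc [286.8 101.2] 3186 [0.6559 0.0021 0.012 ]
disc [287.5 174.3] 2160 [ 0.6486 -0.0732  0.012 ]
```

View pics/w3.png

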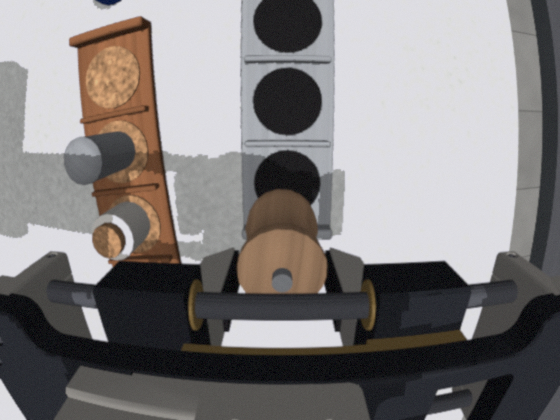

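The mill hangs upright between the fingers, nut at (281,278). The right steel disc is at (288,178), partly covered. I'll check the mill's offset from the tool axis.

```bash
python3 - <<'E'
from h import *
m=robot.camera_model("wrist")
a=np.load("w3.npy"); m['R']=a[:9].reshape(3,3); m['t']=a[9:]
print("nut",plane(m,281,278,.2065,True)); print("cam",-m['R'].T@m['t'])
print("axis at",robot.observe()['tool_pos'])
w=robot.camera_model("wrist"); print("shaker",plane(m,85,160,.094,True),"pot",plane(m,109,240,.077,True))
E
python3 go.py .6455 -.0815 .0445 1.462
```

```text
nut [ 0.64078744 -0.08625428  0.2065    ]
cam [ 0.64948543 -0.01015939  0.34497164]
axis at [ 0.64022477 -0.08867879  0.14993215]
shaker [ 0.47349282 -0.02134636  0.094     ] pot [ 0.46776732 -0.10353766  0.077     ]
6.35 [ 0.6402 -0.0887  0.1499] [-3.1408e+00 -5.0000e-04  1.4623e+00] op 0.0459 F [ 0.6 -0.  -1.9]
shift [0.0077, 0.0046, 0.1054] rot [-0.0008, -0.0005, 0.0003]
```

>>> {"method": "arm_command", "body": {"moves": [[[0.006,0.0045,0.01],[0,0,0],0.03],[[0.006,0.0045,0.035],[0,0,0],0.03],[[0.006,0.0045,0.065],[0,0,0],0.03],[[0.006,0.0045,0.085],[0,0,0],0.03],[[0.006,0.0045,0.096],[0,0,0],0.03]]}}

```text
time: 6.85
tool_pos: [0.6446, -0.0824, 0.0515]
tool_rot: [-3.138, -0.001, 1.463]
contact_force: [-0.2, 0.8, -0.7]
opening: 0.0459
grip_force: 20.0
```

>>> {"method": "arm_command", "body": {"moves": [[[0,0,0],[0,0,0],0.03],[[0,0,0.003],[0,0,0],0.03],[[0,0,0.006],[0,0,0],0.03],[[0,0,0.008],[0,0,0],0.03],[[0,0,0.008],[0,0,0],0.03]]}}

```text
time: 7.35
tool_pos: [0.6462, -0.084, 0.0462]
tool_rot: [3.141, -0.0, 1.462]
contact_force: [-0.1, -0.2, -2.2]
opening: 0.0457
grip_force: 20.0
```

```bash
python3 go.py .6455 -.083 .0438 1.462
```

```text
7.35 [ 0.6462 -0.084   0.0462] [ 3.1411 -0.      1.4618] op 0.0457 F [-0.1 -0.2 -2.2]
shift [0.0009, -0.0008, 0.0024] rot [0.0005, -0.0, -0.0002]
```

>>> {"method": "arm_command", "body": {"moves": [[[0.001,-0.0008,0.0008],[0,0,0],0.03],[[0.001,-0.0008,0.0013],[0,0,0],0.03],[[0.001,-0.0008,0.0018],[0,0,0],0.03],[[0.001,-0.0008,0.0022],[0,0,0],0.03],[[0.001,-0.0008,0.0024],[0,0,0],0.03]]}}

```text
time: 7.85
tool_pos: [0.6455, -0.083, 0.0439]
tool_rot: [3.141, -0.0, 1.462]
contact_force: [-0.9, 0.6, 2.4]
opening: 0.0462
grip_force: 20.0
```

>>> {"method": "arm_command", "body": {"moves": [[[0,0,0.0],[0,0,0],0.03],[[0,0,0],[0,0,0],0.03],[[0,0,0],[0,0,0],0.03],[[0,0,0],[0,0,0],0.03],[[0,0,0],[0,0,0],0.03]]}}

```text
time: 8.35
tool_pos: [0.6455, -0.0829, 0.0439]
tool_rot: [3.141, -0.0, 1.462]
contact_force: [-2.3, 1.5, 4.4]
opening: 0.0457
grip_force: 20.0
```

>>> {"method": "arm_command", "body": {"moves": [[[0,0,0],[0,0,0],0.03],[[0,0,0],[0,0,0],0.05],[[0,0,0],[0,0,0],0.0918],[[0,0,0],[0,0,0],0.0918],[[0,0,0],[0,0,0],0.0918]], "squeeze": 3}}

```text
time: 8.85
tool_pos: [0.6454, -0.0829, 0.0432]
tool_rot: [-3.141, -0.0, 1.462]
contact_force: [1.0, 0.1, 1.2]
opening: 0.0696
grip_force: 0.0
```

>>> {"method": "arm_command", "body": {"moves": [[[0,0,0],[0,0,0],0.0918],[[0,0,0],[0,0,0],0.0918],[[0,0,-0.02],[0,0,0],0.0918],[[0,0,-0.06],[0,0,0],0.0918],[[0,0,-0.1],[0,0,0],0.0918]]}}

```text
time: 9.35
tool_pos: [0.6448, -0.0827, 0.144]
tool_rot: [-3.14, -0.0, 1.462]
contact_force: [0.5, -0.4, 0.1]
opening: 0.0916
grip_force: 0.0
```

```bash
python3 go.py .466 -.0205 .15 1.538
```

```text
9.35 [ 0.6448 -0.0827  0.144 ] [-3.1397e+00 -4.0000e-04  1.4618e+00] op 0.0916 F [ 0.5 -0.4  0.1]
shift [0.0424, -0.1846, -0.0057] rot [-0.0019, -0.0004, -0.0762]
```

>>> {"method": "arm_command", "body": {"moves": [[[0.008,-0.035,-0.006],[0,0,-0.015],0.0918],[[0.02,-0.08,-0.006],[0,0,-0.04],0.0918],[[0.03,-0.13,-0.006],[0,0,-0.06],0.0918],[[0.038,-0.165,-0.006],[0,0,-0.075],0.0918],[[0.0424,-0.184,-0.006],[0,0,-0.076],0.0918]]}}

```text
time: 9.85
tool_pos: [0.4641, -0.0197, 0.1497]
tool_rot: [-3.141, -0.0, 1.539]
contact_force: [-0.8, 0.2, -0.0]
opening: 0.0922
grip_force: 0.0
```

>>> {"method": "arm_command", "body": {"moves": [[[0,0,0],[0,0,0],0.0918],[[0,0,0],[0,0,0],0.0918],[[0,0,0],[0,0,0],0.0918],[[0,0,0],[0,0,0],0.0918],[[0,0,0],[0,0,0],0.0918]]}}

```text
time: 10.35
tool_pos: [0.4676, -0.021, 0.1492]
tool_rot: [-3.141, -0.0, 1.537]
contact_force: [-0.4, -0.3, -0.3]
opening: 0.0919
grip_force: 0.0
```

```bash
python3 go.py .466 -.0205 .041 1.538; python3 - <<'E'
from h import *
m=robot.camera_model("wrist"); im=robot.read_camera("wrist"); cv2.imwrite("pics/w4.png",im[:,:,::-1])
np.save("w4.npy",np.r_[np.array(m['R']).ravel(),m['t']])
E
```

```text
10.35 [ 0.4676 -0.021   0.1492] [-3.1413e+00 -1.0000e-04  1.5375e+00] op 0.0919 F [-0.4 -0.3 -0.3]
shift [0.0005, -0.0016, 0.1082] rot [-0.0003, -0.0001, -0.0005]
```

View pics/w4.png

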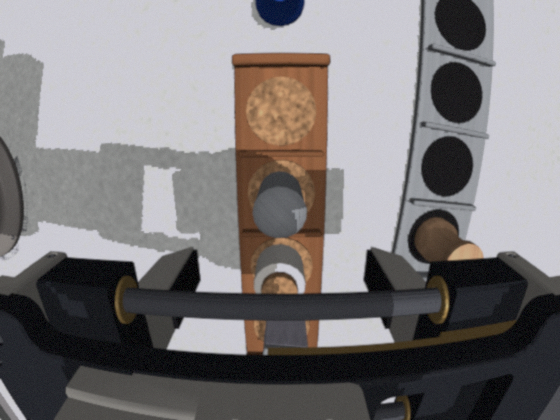

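The mill stands upright on the right disc (440,240). The shaker dome is at (279,211), and the pot's stopper is at about (280,283).

```bash
python3 - <<'E'
from h import *
m=robot.camera_model("wrist")
a=np.load("w4.npy"); m['R']=a[:9].reshape(3,3); m['t']=a[9:]
print(plane(m,279.5,211,.093,True),plane(m,280,106.5,.015,True),"pad2?",plane(m,281,190,.015,True))
E
```

```text
[ 0.46639306 -0.01917888  0.093     ] [0.46937031 0.06561381 0.015     ] pad2? [ 0.4674537  -0.02042726  0.015     ]
```

>>> {"method": "arm_command", "body": {"moves": [[[0.0015,-0.001,0.01],[0,0,0],0.0918],[[0.0015,-0.001,0.04],[0,0,0],0.0918],[[0.0015,-0.001,0.075],[0,0,0],0.0918],[[0.0015,-0.001,0.1],[0,0,0],0.0918],[[0.0015,-0.001,0.108],[0,0,0],0.0918]], "squeeze": 12}}

```text
time: 10.9
tool_pos: [0.464, -0.0187, 0.0387]
tool_rot: [-3.136, -0.001, 1.538]
contact_force: [-0.3, 0.4, 0.7]
opening: 0.0923
grip_force: 0.0
```

>>> {"method": "arm_command", "body": {"moves": [[[0,0,0],[0,0,0],0.0918],[[0,0,0],[0,0,0],0.06],[[0,0,0],[0,0,0],0.05],[[0,0,0],[0,0,0],0.04],[[0,0,0],[0,0,0],0.03]]}}

```text
time: 11.4
tool_pos: [0.4666, -0.0193, 0.0422]
tool_rot: [3.14, 0.0, 1.538]
contact_force: [0.6, 1.0, 0.5]
opening: 0.0643
grip_force: 0.0
```

>>> {"method": "arm_command", "body": {"moves": [[[0,0,0],[0,0,0],0.03],[[0,0,0],[0,0,0],0.03],[[0,0,0],[0,0,0],0.03],[[0,0,0],[0,0,0],0.03],[[0,0,0],[0,0,0],0.03]]}}

```text
time: 11.9
tool_pos: [0.4662, -0.0192, 0.0416]
tool_rot: [3.142, -0.0, 1.538]
contact_force: [-1.0, -0.4, 1.9]
opening: 0.0443
grip_force: 12.0
```

>>> {"method": "arm_command", "body": {"moves": [[[0,0,0],[0,0,0],0.03],[[0,0,0],[0,0,0],0.03],[[0,0,0],[0,0,0],0.03],[[0,0,0],[0,0,0],0.03],[[0,0,0],[0,0,0],0.03]], "squeeze": 25}}

```text
time: 12.4
tool_pos: [0.4662, -0.0192, 0.0416]
tool_rot: [3.142, -0.0, 1.538]
contact_force: [-1.3, 1.0, 3.1]
opening: 0.0442
grip_force: 25.0
```

>>> {"method": "arm_command", "body": {"moves": [[[0,0,-0.003],[0,0,0],0.03],[[0,0,-0.015],[0,0,0],0.03],[[0,0,-0.04],[0,0,0],0.03],[[0,0,-0.075],[0,0,0],0.03],[[0,0,-0.1],[0,0,0],0.03]]}}

```text
time: 12.9
tool_pos: [0.4664, -0.0192, 0.1431]
tool_rot: [3.141, -0.0, 1.538]
contact_force: [1.2, -0.7, -1.1]
opening: 0.0439
grip_force: 25.0
```

>>> {"method": "arm_command", "body": {"moves": [[[0.005,0.03,-0.008],[0,0,0.015],0.03],[[0.012,0.075,-0.008],[0,0,0.035],0.03],[[0.02,0.125,-0.008],[0,0,0.06],0.03],[[0.026,0.165,-0.008],[0,0,0.076],0.03],[[0.028,0.188,-0.008],[0,0,0.076],0.03]]}}

```text
time: 13.4
tool_pos: [0.6573, 0.0032, 0.1483]
tool_rot: [-3.141, -0.0, 1.462]
contact_force: [0.4, -0.6, -1.0]
opening: 0.0438
grip_force: 25.0
```

>>> {"method": "arm_command", "body": {"moves": [[[0,0,0],[0,0,0],0.03],[[0,0,0],[0,0,0],0.03],[[0,0,0],[0,0,0],0.03],[[0,0,0],[0,0,0],0.03],[[0,0,0],[0,0,0],0.03]]}}

```text
time: 13.9
tool_pos: [0.6545, 0.0024, 0.1501]
tool_rot: [3.141, -0.0, 1.462]
contact_force: [0.5, -0.6, -1.3]
opening: 0.0441
grip_force: 25.0
```

```bash
python3 go.py .655 .003 .0386 1.462; python3 - <<'E'
from h import *
m=robot.camera_model("wrist"); im=robot.read_camera("wrist"); cv2.imwrite("pics/w5.png",im[:,:,::-1])
np.save("w5.npy",np.r_[np.array(m['R']).ravel(),m['t']])
g=im.max(2); sub=(g<40).astype(np.uint8)*255; sub[170:]=0
sub=cv2.morphologyEx(sub,cv2.MORPH_OPEN,np.ones((9,9)))
n,l,st,c=cv2.connectedComponentsWithStats(sub)
for i in range(1,n): print("disc",c[i].round(1),st[i,4],plane(m,*c[i],.012,True).round(4))
E
```

```text
13.9 [0.6545 0.0024 0.1501] [ 3.1412e+00 -1.0000e-04  1.4616e+00] op 0.0441 F [ 0.5 -0.6 -1.3]
shift [0.0006, 0.0004, 0.1115] rot [0.0004, -0.0001, -0.0004]
disc [282.5  27.4] 2985 [0.6745 0.1713 0.012 ]
disc [282.8 107.8] 3284 [0.6656 0.0871 0.012 ]
disc [282.5 164.3] 269 [0.659  0.0292 0.012 ]
```

View pics/w5.png

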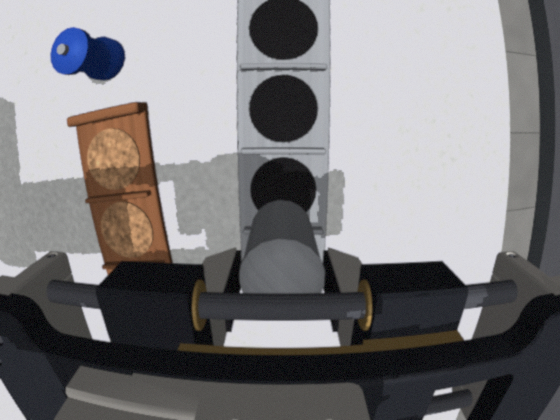

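The shaker hangs upright, centred at (282,270), with its target disc at (283,185) just beyond. I'm setting it down now.

>>> {"method": "arm_command", "body": {"moves": [[[0.0006,0.001,0.015],[0,0,0],0.03],[[0.0006,0.001,0.045],[0,0,0],0.03],[[0.0006,0.001,0.075],[0,0,0],0.03],[[0.0006,0.001,0.095],[0,0,0],0.03],[[0.0006,0.001,0.103],[0,0,0],0.03]]}}

```text
time: 14.45
tool_pos: [0.6544, 0.0031, 0.0443]
tool_rot: [-3.138, -0.0, 1.462]
contact_force: [-0.1, 0.2, -2.3]
opening: 0.0441
grip_force: 25.0
```

>>> {"method": "arm_command", "body": {"moves": [[[0,0,0],[0,0,0],0.03],[[0,0,0.002],[0,0,0],0.03],[[0,0,0.004],[0,0,0],0.03],[[0,0,0.006],[0,0,0],0.03],[[0,0,0.006],[0,0,0],0.03]]}}

```text
time: 14.95
tool_pos: [0.6562, 0.0031, 0.0409]
tool_rot: [3.141, -0.0, 1.462]
contact_force: [0.0, -0.1, -1.9]
opening: 0.0443
grip_force: 25.0
```

>>> {"method": "arm_command", "body": {"moves": [[[0,0,0.0008],[0,0,0],0.03],[[0,0,0.0014],[0,0,0],0.03],[[0,0,0.002],[0,0,0],0.03],[[0,0,0.0024],[0,0,0],0.03],[[0,0,0.0025],[0,0,0],0.03]]}}

```text
time: 15.45
tool_pos: [0.6561, 0.0031, 0.0386]
tool_rot: [3.141, -0.0, 1.462]
contact_force: [-2.3, 0.8, 5.1]
opening: 0.0442
grip_force: 25.0
```

```bash
python3 go.py .6555 .003 .0386 1.462
```

```text
15.45 [0.6561 0.0031 0.0386] [ 3.1412e+00 -1.0000e-04  1.4618e+00] op 0.0442 F [-2.3  0.8  5.1]
shift [-0.0001, -0.0006, 0.0] rot [0.0004, -0.0001, -0.0002]
```

>>> {"method": "arm_command", "body": {"moves": [[[0,0,0],[0,0,0],0.03],[[0,0,0],[0,0,0],0.05],[[0,0,0],[0,0,0],0.0918],[[0,0,0],[0,0,0],0.0918],[[0,0,0],[0,0,0],0.0918]], "squeeze": 3}}

```text
time: 15.95
tool_pos: [0.656, 0.0031, 0.0378]
tool_rot: [-3.141, -0.0, 1.462]
contact_force: [0.3, -0.6, -0.2]
opening: 0.0692
grip_force: 0.0
```

>>> {"method": "arm_command", "body": {"moves": [[[0,0,0],[0,0,0],0.0918],[[0,0,0],[0,0,0],0.0918],[[0,0,-0.03],[0,0,0],0.0918],[[0,0,-0.07],[0,0,0],0.0918],[[0,0,-0.11],[0,0,0],0.0918]]}}

```text
time: 16.45
tool_pos: [0.6556, 0.0031, 0.1488]
tool_rot: [-3.14, -0.0, 1.462]
contact_force: [0.2, -0.6, 0.0]
opening: 0.0912
grip_force: 0.0
```

>>> {"method": "arm_command", "body": {"moves": [[[-0.02,-0.03,0],[0,0,-0.015],0.0918],[[-0.05,-0.07,0],[0,0,-0.04],0.0918],[[-0.08,-0.115,0],[0,0,-0.06],0.0918],[[-0.11,-0.155,0],[0,0,-0.076],0.0918],[[-0.1277,-0.183,0],[0,0,-0.076],0.0918]]}}

```text
time: 16.95
tool_pos: [0.4578, -0.1049, 0.1481]
tool_rot: [-3.141, 0.0, 1.538]
contact_force: [1.1, 0.4, 0.1]
opening: 0.0916
grip_force: 0.0
```

>>> {"method": "arm_command", "body": {"moves": [[[0,0,0],[0,0,0],0.0918],[[0,0,0],[0,0,0],0.0918],[[0,0,0],[0,0,0],0.0918],[[0,0,0],[0,0,0],0.0918],[[0,0,0],[0,0,0],0.0918]]}}

```text
time: 17.45
tool_pos: [0.4609, -0.1035, 0.1478]
tool_rot: [-3.141, -0.0, 1.539]
contact_force: [0.2, -0.9, 0.6]
opening: 0.092
grip_force: 0.0
```

```bash
python3 go.py .460 -.104 .028 1.538; python3 - <<'E'
from h import *
m=robot.camera_model("wrist"); im=robot.read_camera("wrist"); cv2.imwrite("pics/w6.png",im[:,:,::-1])
np.save("w6.npy",np.r_[np.array(m['R']).ravel(),m['t']])
E
```

```text
17.45 [ 0.4609 -0.1035  0.1478] [-3.1415e+00 -2.0000e-04  1.5390e+00] op 0.092 F [ 0.2 -0.9  0.6]
shift [-0.0005, -0.0009, 0.1198] rot [-0.0001, -0.0002, 0.001]
```

View pics/w6.png

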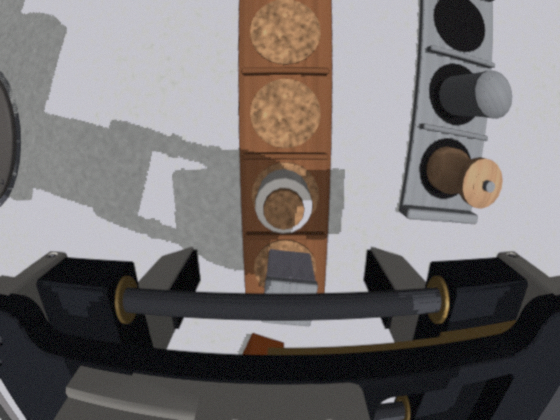

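The mill and shaker both stand upright on their discs, at (448,170) and (458,95). The pot's shoulder ring is centred at about (283,203), with the cork at (287,208).

```bash
python3 - <<'E'
from h import *
m=robot.camera_model("wrist")
a=np.load("w6.npy"); m['R']=a[:9].reshape(3,3); m['t']=a[9:]
print(plane(m,283.3,202.5,.064,True),plane(m,286.5,208,.077,True))
print("tin?",[plane(m,*q,.089,True).round(4) for q in ((268,286),(317,288))])
im=cv2.imread("pics/w6.png"); h=cv2.cvtColor(im,cv2.COLOR_BGR2HSV)
w=cv2.inRange(h,(0,90,30),(25,255,255)); w=w[185:232,262:310]
print("cork mean",np.argwhere(cv2.morphologyEx(w,cv2.MORPH_OPEN,np.ones((5,5)))).mean(0)+[185,262])
E
```

```text
[ 0.46283259 -0.10237597  0.064     ] [ 0.46545422 -0.10369273  0.077     ]
tin? [array([ 0.4468, -0.1726,  0.089 ]), array([ 0.491 , -0.1764,  0.089 ])]
cork mean [209.91960184 284.01225115]
```

>>> {"method": "arm_command", "body": {"moves": [[[0,0.0025,0.01],[0,0,0],0.0918],[[0,0.0025,0.04],[0,0,0],0.0918],[[0,0.0025,0.08],[0,0,0],0.0918],[[0,0.0025,0.11],[0,0,0],0.0918],[[0,0.0025,0.119],[0,0,0],0.0918]], "squeeze": 12}}

```text
time: 18.0
tool_pos: [0.4606, -0.103, 0.0257]
tool_rot: [-3.136, -0.002, 1.538]
contact_force: [-0.5, -1.1, 0.2]
opening: 0.0918
grip_force: 0.0
```

>>> {"method": "arm_command", "body": {"moves": [[[0,0,0],[0,0,0],0.0918],[[0,0,0],[0,0,0],0.065],[[0,0,0],[0,0,0],0.055],[[0,0,0],[0,0,0],0.045],[[0,0,0],[0,0,0],0.035]]}}

```text
time: 18.5
tool_pos: [0.4633, -0.1043, 0.0299]
tool_rot: [3.14, 0.001, 1.538]
contact_force: [0.3, -0.5, 0.2]
opening: 0.0643
grip_force: 0.0
```

>>> {"method": "arm_command", "body": {"moves": [[[0,0,0],[0,0,0],0.035],[[0,0,0],[0,0,0],0.035],[[0,0,0],[0,0,0],0.035],[[0,0,0],[0,0,0],0.035],[[0,0,0],[0,0,0],0.035]], "squeeze": 25}}

```text
time: 19.0
tool_pos: [0.4625, -0.104, 0.029]
tool_rot: [-3.141, -0.0, 1.538]
contact_force: [-0.2, 0.3, 0.8]
opening: 0.0352
grip_force: 17.1
```

```bash
python3 go.py .6645 .0872 .15 1.462
```

```text
19.0 [ 0.4625 -0.104   0.029 ] [-3.1412e+00 -1.0000e-04  1.5379e+00] op 0.0352 F [-0.2  0.3  0.8]
shift [0.1978, 0.1955, -0.1211] rot [-0.0004, -0.0001, 0.0759]
```

An opening of 35 mm means the pads hold only the cork, so the finger ends sit higher than the reading suggests. I'll check with the scene picture taken during the mill lift.

```bash
python3 - <<'E'
from h import *
s=robot.camera_model("scene")
for z in (.067,.08,.09,.1,.11): print(z,[np.round((np.array(proj(s,np.array([x,.0567+dy,z])))-[230,100])*4.5).tolist() for x,dy in((.4956,-.0095),(.4956,.0095),(.51,.0))])
im=robot.read_camera("scene"); cv2.imwrite("pics/s4.png",cv2.resize(im[120:250,160:350,::-1],None,fx=4.2,fy=4.2,interpolation=cv2.INTER_CUBIC))
for z in (.029,.05,.065,.08): print(z,[np.round((np.array(proj(s,np.array([x,-.104+dy,z])))-[160,120])*4.2).tolist() for x,dy in((.481,-.0095),(.481,.0095),(.495,.0))])
print(robot.observe()['opening'],robot.observe()['grip_force'])
E
```

```text
0.067 [[378.0, 369.0], [412.0, 359.0], [410.0, 379.0]]
0.08 [[379.0, 346.0], [413.0, 337.0], [411.0, 356.0]]
0.09 [[380.0, 328.0], [414.0, 319.0], [413.0, 338.0]]
0.1 [[381.0, 311.0], [416.0, 302.0], [414.0, 320.0]]
0.11 [[382.0, 293.0], [417.0, 284.0], [415.0, 302.0]]
0.029 [[355.0, 384.0], [389.0, 375.0], [383.0, 394.0]]
0.05 [[354.0, 351.0], [388.0, 341.0], [382.0, 361.0]]
0.065 [[353.0, 326.0], [387.0, 317.0], [381.0, 336.0]]
0.08 [[352.0, 302.0], [387.0, 292.0], [381.0, 311.0]]
0.03503458275758257 19.37090277671814
```

View pics/s4.png

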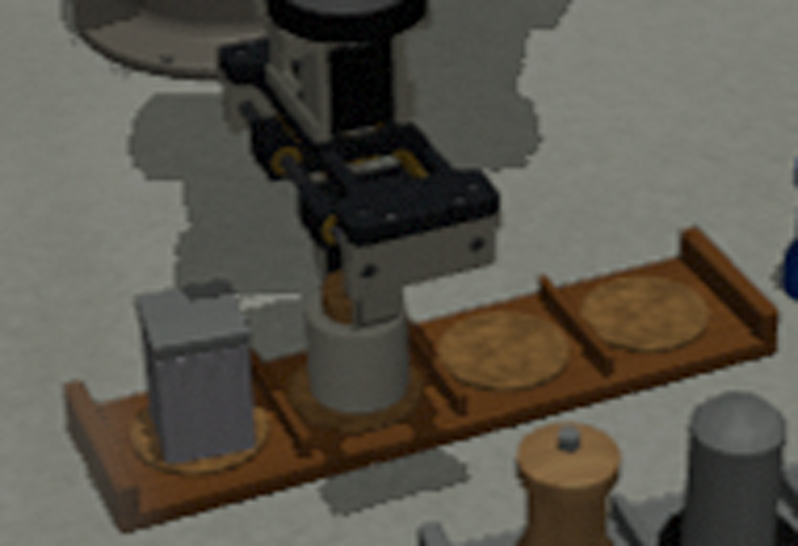

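The projection puts the finger ends 36 mm above the reported TCP: the tip row at 325 matches z of about 0.066 against a reading of 0.029. I'll open and go down 30 mm to take the pot by its body.

>>> {"method": "arm_command", "body": {"moves": [[[0,0,0],[0,0,0],0.05],[[0,0,0],[0,0,0],0.0918],[[0,0,0],[0,0,0],0.0918],[[0,0,0],[0,0,0],0.0918],[[0,0,0],[0,0,0],0.0918]], "squeeze": 3}}

```text
time: 19.55
tool_pos: [0.4628, -0.1041, 0.029]
tool_rot: [3.141, -0.0, 1.538]
contact_force: [-0.8, 0.1, 0.2]
opening: 0.0709
grip_force: 0.0
```

>>> {"method": "arm_command", "body": {"moves": [[[0,0,0],[0,0,0],0.0918],[[0,0,0],[0,0,0],0.0918],[[0,0,0.01],[0,0,0],0.0918],[[0,0,0.02],[0,0,0],0.0918],[[0,0,0.03],[0,0,0],0.0918]]}}

```text
time: 20.05
tool_pos: [0.4624, -0.1039, -0.0022]
tool_rot: [-3.141, -0.0, 1.538]
contact_force: [-0.2, -1.0, 0.2]
opening: 0.0917
grip_force: 0.0
```

>>> {"method": "arm_command", "body": {"moves": [[[0,0,0],[0,0,0],0.0918],[[0,0,0],[0,0,0],0.065],[[0,0,0],[0,0,0],0.055],[[0,0,0],[0,0,0],0.04],[[0,0,0],[0,0,0],0.035]], "squeeze": 12}}

```text
time: 20.55
tool_pos: [0.463, -0.1041, -0.0007]
tool_rot: [3.141, 0.0, 1.538]
contact_force: [0.3, 0.2, -0.4]
opening: 0.0644
grip_force: 0.0
```

>>> {"method": "arm_command", "body": {"moves": [[[0,0,0],[0,0,0],0.035],[[0,0,0],[0,0,0],0.035],[[0,0,0],[0,0,0],0.035],[[0,0,0],[0,0,0],0.035],[[0,0,0],[0,0,0],0.035]], "squeeze": 25}}

```text
time: 21.05
tool_pos: [0.4628, -0.1041, -0.0008]
tool_rot: [3.141, -0.0, 1.538]
contact_force: [0.5, -0.7, 3.7]
opening: 0.0515
grip_force: 25.0
```

```bash
python3 go.py .6645 .0872 .118 1.462
```

```text
21.05 [ 0.4628 -0.1041 -0.0008] [ 3.1413 -0.      1.5378] op 0.0515 F [ 0.5 -0.7  3.7]
shift [0.1978, 0.1953, -0.1188] rot [0.0003, -0.0, 0.0758]
```

The pot body is gripped at 51.5 mm. Lift and carry.

>>> {"method": "arm_command", "body": {"moves": [[[0,0,-0.003],[0,0,0],0.035],[[0,0,-0.015],[0,0,0],0.035],[[0,0,-0.045],[0,0,0],0.035],[[0,0,-0.085],[0,0,0],0.035],[[0,0,-0.12],[0,0,0],0.035]]}}

```text
time: 21.55
tool_pos: [0.4624, -0.1039, 0.1203]
tool_rot: [-3.141, -0.0, 1.538]
contact_force: [1.0, -1.2, -1.6]
opening: 0.0513
grip_force: 25.0
```

>>> {"method": "arm_command", "body": {"moves": [[[0.02,0.02,0],[0,0,0.01],0.035],[[0.05,0.05,0],[0,0,0.03],0.035],[[0.082,0.082,0],[0,0,0.05],0.035],[[0.115,0.115,0],[0,0,0.07],0.035],[[0.148,0.148,0],[0,0,0.076],0.035]]}}

```text
time: 22.05
tool_pos: [0.6164, 0.0404, 0.1187]
tool_rot: [-3.141, 0.0, 1.461]
contact_force: [0.7, -0.0, -1.9]
opening: 0.0515
grip_force: 25.0
```

```bash
python3 go.py .6645 .0867 .119 1.462
```

```text
22.05 [0.6164 0.0404 0.1187] [-3.1409e+00  1.0000e-04  1.4610e+00] op 0.0515 F [ 0.7 -0.  -1.9]
shift [0.0513, 0.0428, -0.0003] rot [-0.0007, 0.0001, -0.001]
```

>>> {"method": "arm_command", "body": {"moves": [[[0.025,0.022,0],[0,0,0],0.035],[[0.043,0.036,0],[0,0,0],0.035],[[0.051,0.043,0],[0,0,0],0.035],[[0.051,0.043,0],[0,0,0],0.035],[[0.051,0.043,0],[0,0,0],0.035]]}}

```text
time: 22.55
tool_pos: [0.6631, 0.0848, 0.1183]
tool_rot: [-3.14, 0.0, 1.462]
contact_force: [0.0, 0.1, -2.5]
opening: 0.0515
grip_force: 25.0
```

>>> {"method": "arm_command", "body": {"moves": [[[0,0,0],[0,0,0],0.035],[[0,0,0],[0,0,0],0.035],[[0,0,0],[0,0,0],0.035],[[0,0,0],[0,0,0],0.035],[[0,0,0],[0,0,0],0.035]]}}

```text
time: 23.05
tool_pos: [0.6638, 0.0848, 0.1192]
tool_rot: [3.141, -0.0, 1.462]
contact_force: [0.3, -0.2, -1.2]
opening: 0.0515
grip_force: 25.0
```

```bash
python3 go.py .6648 .0867 -.0038 1.462;python3 - <<'E'
from h import *
m=robot.camera_model("wrist"); im=robot.read_camera("wrist"); cv2.imwrite("pics/w7.png",im[:,:,::-1])
np.save("w7.npy",np.r_[np.array(m['R']).ravel(),m['t']])
h=cv2.cvtColor(im,cv2.COLOR_RGB2HSV); w=cv2.inRange(h,(5,60,30),(25,255,255)); w[:225]=0;w[:, :230]=0;w[:,335:]=0; w[290:]=0
w=cv2.morphologyEx(w,cv2.MORPH_OPEN,np.ones((5,5)));p=np.argwhere(w); print("cork",p.mean(0),p.min(0),p.max(0))
g=im.max(2); sub=(g<40).astype(np.uint8)*255; sub[150:]=0
sub=cv2.morphologyEx(sub,cv2.MORPH_OPEN,np.ones((9,9)))
n,l,st,c=cv2.connectedComponentsWithStats(sub)
for i in range(1,n): print("disc",c[i].round(1),st[i,4],plane(m,*c[i],.012,True).round(4))
E
```

```text
23.05 [0.6638 0.0848 0.1192] [ 3.1414e+00 -1.0000e-04  1.4616e+00] op 0.0515 F [ 0.3 -0.2 -1.2]
shift [0.002, 0.0008, 0.123] rot [0.0002, -0.0001, -0.0004]
cork [278.46764092 281.47251218] [264 247] [289 316]
disc [282.8 104.8] 4023 [0.6749 0.1718 0.012 ]
```

>>> {"method": "arm_command", "body": {"moves": [[[0.002,0.001,0.015],[0,0,0],0.035],[[0.002,0.001,0.05],[0,0,0],0.035],[[0.002,0.001,0.085],[0,0,0],0.035],[[0.002,0.001,0.107],[0,0,0],0.035],[[0.002,0.001,0.114],[0,0,0],0.035]]}}

```text
time: 23.6
tool_pos: [0.6624, 0.087, 0.0007]
tool_rot: [-3.135, 0.001, 1.462]
contact_force: [-1.1, 0.9, -1.5]
opening: 0.0511
grip_force: 25.0
```

>>> {"method": "arm_command", "body": {"moves": [[[0,0,0],[0,0,0],0.035],[[0,0,0.002],[0,0,0],0.035],[[0,0,0.004],[0,0,0],0.035],[[0,0,0.006],[0,0,0],0.035],[[0,0,0.0065],[0,0,0],0.035]]}}

```text
time: 24.1
tool_pos: [0.6653, 0.0869, -0.001]
tool_rot: [3.141, -0.0, 1.462]
contact_force: [-0.9, -0.1, -1.4]
opening: 0.0512
grip_force: 25.0
```

>>> {"method": "arm_command", "body": {"moves": [[[0,0,0.0008],[0,0,0],0.035],[[0,0,0.0014],[0,0,0],0.035],[[0,0,0.002],[0,0,0],0.035],[[0,0,0.0024],[0,0,0],0.035],[[0,0,0.0025],[0,0,0],0.035]]}}

```text
time: 24.6
tool_pos: [0.6651, 0.0869, -0.0037]
tool_rot: [3.142, -0.0, 1.462]
contact_force: [-0.5, 0.3, 0.4]
opening: 0.0514
grip_force: 25.0
```

```bash
python3 go.py .6648 .0867 -.0038 1.462
```

```text
24.6 [ 0.6651  0.0869 -0.0037] [ 3.1415e+00 -1.0000e-04  1.4618e+00] op 0.0514 F [-0.5  0.3  0.4]
shift [-0.0002, -0.0002, 0.0001] rot [0.0001, -0.0001, -0.0002]
```

>>> {"method": "arm_command", "body": {"moves": [[[0,0,0.0005],[0,0,0],0.035],[[0,0,0.0005],[0,0,0],0.035],[[0,0,0.0005],[0,0,0],0.055],[[0,0,0.0005],[0,0,0],0.0918],[[0,0,0.0005],[0,0,0],0.0918]], "squeeze": 3}}

```text
time: 25.1
tool_pos: [0.6652, 0.0869, -0.0047]
tool_rot: [3.141, -0.0, 1.462]
contact_force: [-0.4, -0.5, -0.9]
opening: 0.0661
grip_force: 0.0
```

>>> {"method": "arm_command", "body": {"moves": [[[0,0,0],[0,0,0],0.0918],[[0,0,0],[0,0,0],0.0918],[[0,0,-0.03],[0,0,0],0.0918],[[0,0,-0.075],[0,0,0],0.0918],[[0,0,-0.12],[0,0,0],0.0918]]}}

```text
time: 25.6
tool_pos: [0.6645, 0.0869, 0.1162]
tool_rot: [-3.14, 0.0, 1.462]
contact_force: [0.7, 0.1, -0.1]
opening: 0.0916
grip_force: 0.0
```

>>> {"method": "arm_command", "body": {"moves": [[[-0.025,-0.014,0],[0,0,0.005],0.0918],[[-0.06,-0.034,0],[0,0,0.01],0.0918],[[-0.1,-0.056,0],[0,0,0.018],0.0918],[[-0.14,-0.079,0],[0,0,0.025],0.0918],[[-0.18,-0.101,0],[0,0,0.036],0.0918]]}}

```text
time: 26.1
tool_pos: [0.5439, -0.0822, 0.1157]
tool_rot: [3.141, 0.0, 1.426]
contact_force: [0.8, -0.7, 0.7]
opening: 0.0921
grip_force: 0.0
```

```bash
python3 go.py .466 -.191 .116 1.426
```

```text
26.1 [ 0.5439 -0.0822  0.1157] [3.1411e+00 1.0000e-04 1.4260e+00] op 0.0921 F [ 0.8 -0.7  0.7]
shift [-0.1189, -0.0613, -0.0004] rot [0.0005, 0.0001, -0.0]
```

>>> {"method": "arm_command", "body": {"moves": [[[-0.035,-0.018,0],[0,0,0],0.0918],[[-0.07,-0.036,0],[0,0,0],0.0918],[[-0.1,-0.05,0],[0,0,0],0.0918],[[-0.119,-0.061,0],[0,0,0],0.0918],[[-0.119,-0.061,0],[0,0,0],0.0918]]}}

```text
time: 26.6
tool_pos: [0.4662, -0.192, 0.1157]
tool_rot: [-3.142, 0.0, 1.422]
contact_force: [0.0, 0.2, 0.1]
opening: 0.0922
grip_force: 0.0
```

>>> {"method": "arm_command", "body": {"moves": [[[0,0,0],[0,0,0],0.0918],[[0,0,0],[0,0,0],0.0918],[[0,0,0],[0,0,0],0.0918],[[0,0,0],[0,0,0],0.0918],[[0,0,0],[0,0,0],0.0918]]}}

```text
time: 27.1
tool_pos: [0.4678, -0.1895, 0.1154]
tool_rot: [-3.142, -0.0, 1.427]
contact_force: [0.2, 0.6, 0.2]
opening: 0.0919
grip_force: 0.0
```

```bash
python3 go.py .466 -.191 -.003 1.426; python3 - <<'E'
from h import *
m=robot.camera_model("wrist"); im=robot.read_camera("wrist")
np.save("w8.npy",np.r_[np.array(m['R']).ravel(),m['t']])
cv2.imwrite("pics/w8.png",im[:,:,::-1])
cv2.imwrite("pics/w8c.png",cv2.resize(im[140:290,200:400,::-1],None,fx=4,fy=4,interpolation=cv2.INTER_CUBIC))
E
```

```text
27.1 [ 0.4678 -0.1895  0.1154] [-3.1416e+00 -2.0000e-04  1.4267e+00] op 0.0919 F [0.2 0.6 0.2]
shift [-0.0018, -0.0016, 0.1184] rot [-0.0, -0.0002, 0.0007]
```

View pics/w8c.png

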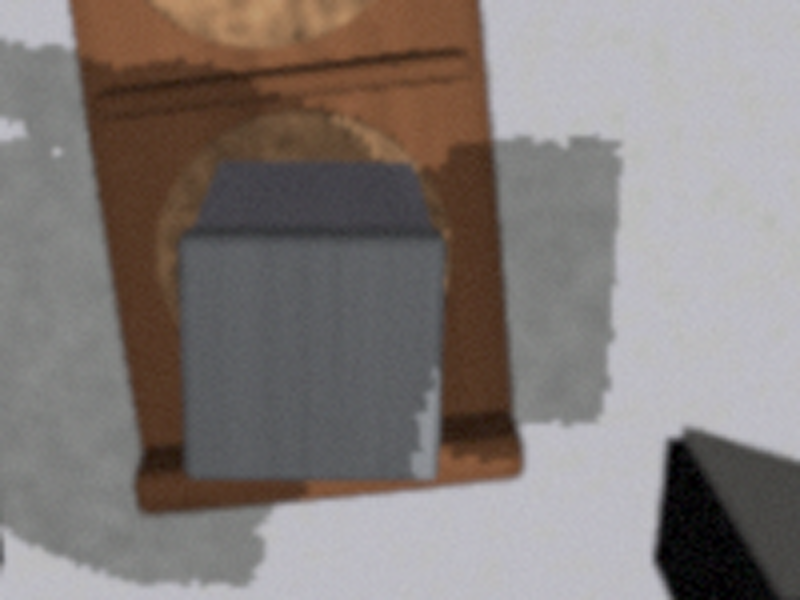

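The tin's lid sits almost square to the fingers, with corners at about (180,236), (443,236), (438,480) and (187,479) in the crop.

```bash
python3 - <<'E'
from h import *
m=robot.camera_model("wrist")
a=np.load("w8.npy"); m['R']=a[:9].reshape(3,3); m['t']=a[9:]
q=np.array([plane(m,200+(u+.5)/4-.5,140+(v+.5)/4-.5,.089,True) for u,v in((180,236),(443,236),(438,480),(187,479))])
print(q.round(4),q.mean(0).round(4))
e=[np.diff(q[[i,(i+1)%4]],axis=0)[0] for i in range(4)]; print([ (np.arctan2(d[1],d[0]).round(3),np.linalg.norm(d).round(4)) for d in e])
E
```

```text
[[ 0.4452 -0.1658  0.089 ]
 [ 0.4913 -0.1725  0.089 ]
 [ 0.4849 -0.2197  0.089 ]
 [ 0.4379 -0.2127  0.089 ]] [ 0.4648 -0.1927  0.089 ]
[(np.float64(-0.145), np.float64(0.0466)), (np.float64(-1.706), np.float64(0.0476)), (np.float64(2.994), np.float64(0.0475)), (np.float64(1.417), np.float64(0.0475))]
```

>>> {"method": "arm_command", "body": {"moves": [[[-0.0035,-0.0025,0.01],[0,0,0],0.0918],[[-0.0035,-0.0025,0.04],[0,0,0],0.0918],[[-0.0035,-0.0025,0.075],[0,0,0],0.0918],[[-0.0035,-0.0025,0.103],[0,0,0],0.0918],[[-0.0035,-0.0025,0.113],[0,0,0],0.0918]], "squeeze": 12}}

```text
time: 27.65
tool_pos: [0.4624, -0.1921, -0.0005]
tool_rot: [-3.137, -0.002, 1.426]
contact_force: [-0.8, -0.5, 0.5]
opening: 0.0922
grip_force: 0.0
```

>>> {"method": "arm_command", "body": {"moves": [[[0,0,0],[0,0,0],0.0918],[[0,0,0],[0,0,0],0.065],[[0,0,0],[0,0,0],0.055],[[0,0,0],[0,0,0],0.04],[[0,0,0],[0,0,0],0.035]]}}

```text
time: 28.15
tool_pos: [0.465, -0.1934, 0.0033]
tool_rot: [3.14, 0.001, 1.426]
contact_force: [0.4, -0.5, -0.8]
opening: 0.0646
grip_force: 0.0
```

>>> {"method": "arm_command", "body": {"moves": [[[0,0,0],[0,0,0],0.035],[[0,0,0],[0,0,0],0.035],[[0,0,0],[0,0,0],0.035],[[0,0,0],[0,0,0],0.035],[[0,0,0],[0,0,0],0.035]]}}

```text
time: 28.65
tool_pos: [0.4646, -0.1932, 0.0027]
tool_rot: [3.141, 0.0, 1.426]
contact_force: [-1.6, -0.2, 2.7]
opening: 0.0478
grip_force: 12.0
```

>>> {"method": "arm_command", "body": {"moves": [[[0,0,0],[0,0,0],0.035],[[0,0,0],[0,0,0],0.035],[[0,0,0],[0,0,0],0.035],[[0,0,0],[0,0,0],0.035],[[0,0,0],[0,0,0],0.035]], "squeeze": 25}}

```text
time: 29.15
tool_pos: [0.4646, -0.1931, 0.0027]
tool_rot: [3.141, 0.0, 1.426]
contact_force: [-1.3, 0.1, 4.6]
opening: 0.0475
grip_force: 25.0
```

```bash
python3 go.py .674 .1715 .122 1.462
```

```text
29.15 [ 0.4646 -0.1931  0.0027] [3.1414 0.     1.4258] op 0.0475 F [-1.3  0.1  4.6]
shift [0.391, 0.1545, -0.1193] rot [0.0002, 0.0, -0.0362]
```

>>> {"method": "arm_command", "body": {"moves": [[[0,0,-0.003],[0,0,0],0.035],[[0,0,-0.015],[0,0,0],0.035],[[0,0,-0.045],[0,0,0],0.035],[[0,0,-0.085],[0,0,0],0.035],[[0,0,-0.12],[0,0,0],0.035]]}}

```text
time: 29.65
tool_pos: [0.4644, -0.193, 0.1246]
tool_rot: [3.141, -0.0, 1.426]
contact_force: [0.8, -0.6, -2.2]
opening: 0.0475
grip_force: 25.0
```

>>> {"method": "arm_command", "body": {"moves": [[[0.025,0.01,0],[0,0,0],0.035],[[0.065,0.026,0],[0,0,-0.01],0.035],[[0.108,0.043,0],[0,0,-0.02],0.035],[[0.15,0.06,0],[0,0,-0.03],0.035],[[0.192,0.077,0],[0,0,-0.036],0.035]]}}

```text
time: 30.15
tool_pos: [0.569, -0.0126, 0.1232]
tool_rot: [3.141, -0.0, 1.462]
contact_force: [0.1, -1.1, -0.3]
opening: 0.0477
grip_force: 25.0
```

```bash
python3 go.py .674 .172 .122 1.462
```

```text
30.15 [ 0.569  -0.0126  0.1232] [ 3.1413 -0.      1.4619] op 0.0477 F [ 0.1 -1.1 -0.3]
shift [0.1949, 0.0843, 0.0013] rot [0.0003, -0.0, -0.0001]
```

>>> {"method": "arm_command", "body": {"moves": [[[0.043,0.018,0],[0,0,0],0.035],[[0.088,0.038,0],[0,0,0],0.035],[[0.13,0.057,0],[0,0,0],0.035],[[0.168,0.073,0],[0,0,0],0.035],[[0.194,0.084,0],[0,0,0],0.035]]}}

```text
time: 30.65
tool_pos: [0.6735, 0.1725, 0.1227]
tool_rot: [-3.142, -0.001, 1.464]
contact_force: [0.4, -0.6, -1.1]
opening: 0.0477
grip_force: 25.0
```

>>> {"method": "arm_command", "body": {"moves": [[[0,0,0],[0,0,0],0.035],[[0,0,0],[0,0,0],0.035],[[0,0,0],[0,0,0],0.035],[[0,0,0],[0,0,0],0.035],[[0,0,0],[0,0,0],0.035]]}}

```text
time: 31.15
tool_pos: [0.673, 0.1684, 0.123]
tool_rot: [3.141, -0.0, 1.46]
contact_force: [-0.2, 0.6, -1.5]
opening: 0.0473
grip_force: 25.0
```

```bash
python3 go.py .674 .1717 -.0003 1.462
```

```text
31.15 [0.673  0.1684 0.123 ] [ 3.1413e+00 -1.0000e-04  1.4604e+00] op 0.0473 F [-0.2  0.6 -1.5]
shift [0.0034, 0.0006, 0.1233] rot [0.0003, -0.0001, -0.0016]
```

>>> {"method": "arm_command", "body": {"moves": [[[0.0035,0.001,0.015],[0,0,0],0.035],[[0.0035,0.001,0.05],[0,0,0],0.035],[[0.0035,0.001,0.085],[0,0,0],0.035],[[0.0035,0.001,0.107],[0,0,0],0.035],[[0.0035,0.001,0.1145],[0,0,0],0.035]]}}

```text
time: 31.65
tool_pos: [0.6719, 0.1724, 0.0037]
tool_rot: [-3.135, 0.001, 1.462]
contact_force: [0.2, 0.3, -1.1]
opening: 0.048
grip_force: 25.0
```

>>> {"method": "arm_command", "body": {"moves": [[[0,0,0],[0,0,0],0.035],[[0,0,0.002],[0,0,0],0.035],[[0,0,0.004],[0,0,0],0.035],[[0,0,0.006],[0,0,0],0.035],[[0,0,0.006],[0,0,0],0.035]]}}

```text
time: 32.15
tool_pos: [0.6746, 0.1729, 0.0025]
tool_rot: [3.141, -0.0, 1.462]
contact_force: [-0.3, 0.5, -0.8]
opening: 0.0478
grip_force: 25.0
```

```bash
python3 go.py .674 .1717 -.0003 1.462
```

```text
32.15 [0.6746 0.1729 0.0025] [ 3.1410e+00 -2.0000e-04  1.4618e+00] op 0.0478 F [-0.3  0.5 -0.8]
shift [-0.0012, -0.0005, 0.0028] rot [0.0006, -0.0002, -0.0002]
```

>>> {"method": "arm_command", "body": {"moves": [[[-0.001,-0.0005,0.0008],[0,0,0],0.035],[[-0.001,-0.0005,0.0014],[0,0,0],0.035],[[-0.001,-0.0005,0.002],[0,0,0],0.035],[[-0.001,-0.0005,0.0026],[0,0,0],0.035],[[-0.001,-0.0005,0.0029],[0,0,0],0.035]]}}

```text
time: 32.65
tool_pos: [0.6739, 0.172, -0.0002]
tool_rot: [3.141, -0.0, 1.462]
contact_force: [-2.2, -0.1, 5.7]
opening: 0.0474
grip_force: 25.0
```

>>> {"method": "arm_command", "body": {"moves": [[[0,0,0.0002],[0,0,0],0.035],[[0,0,0.0003],[0,0,0],0.035],[[0,0,0.0003],[0,0,0],0.035],[[0,0,0.0003],[0,0,0],0.035],[[0,0,0.0003],[0,0,0],0.035]]}}

```text
time: 33.15
tool_pos: [0.674, 0.1719, -0.0003]
tool_rot: [3.141, -0.0, 1.462]
contact_force: [-4.1, -0.4, 4.7]
opening: 0.0475
grip_force: 25.0
```

Contact is made. Next I release, lift clear, and back off toward the robot so the cameras can see the rack.

>>> {"method": "arm_command", "body": {"moves": [[[0,0,0],[0,0,0],0.035],[[0,0,0],[0,0,0],0.052],[[0,0,0],[0,0,0],0.0918],[[0,0,0],[0,0,0],0.0918],[[0,0,0],[0,0,0],0.0918]], "squeeze": 3}}

```text
time: 33.65
tool_pos: [0.6738, 0.1719, -0.0015]
tool_rot: [-3.141, -0.0, 1.462]
contact_force: [0.4, 0.3, -0.5]
opening: 0.0717
grip_force: 0.0
```

>>> {"method": "arm_command", "body": {"moves": [[[0,0,0],[0,0,0],0.0918],[[0,0,0],[0,0,0],0.0918],[[0,0,-0.03],[0,0,0],0.0918],[[0,0,-0.075],[0,0,0],0.0918],[[0,0,-0.12],[0,0,0],0.0918]]}}

```text
time: 34.15
tool_pos: [0.6733, 0.1718, 0.1195]
tool_rot: [-3.14, 0.0, 1.462]
contact_force: [1.3, 0.5, -0.1]
opening: 0.0913
grip_force: 0.0
```

>>> {"method": "arm_command", "body": {"moves": [[[0,-0.03,-0.02],[0,0,0],0.0918],[[0,-0.07,-0.03],[0,0,0],0.0918],[[0,-0.11,-0.03],[0,0,0],0.0918],[[0,-0.15,-0.03],[0,0,0],0.0918],[[0,-0.18,-0.03],[0,0,0],0.0918]]}}

```text
time: 34.65
tool_pos: [0.4925, 0.1916, 0.1491]
tool_rot: [-3.141, -0.0, 1.462]
contact_force: [0.2, 0.5, 0.7]
opening: 0.0918
grip_force: 0.0
```

>>> {"method": "arm_command", "body": {"moves": [[[0.03,-0.02,0],[0,0,0],0.0918],[[0.07,-0.04,0],[0,0,0],0.0918],[[0.09,-0.05,0],[0,0,0],0.0918],[[0.1,-0.05,0],[0,0,0],0.0918],[[0.1,-0.05,0],[0,0,0],0.0918]]}}

```text
time: 35.15
tool_pos: [0.4564, 0.2971, 0.1489]
tool_rot: [3.141, -0.0, 1.464]
contact_force: [0.4, -0.1, -0.2]
opening: 0.0914
grip_force: 0.0
```

```bash
python3 - <<'E'
from h import *
a=robot.read_camera("top")[120:235,110:360,::-1]; b=robot.read_camera("scene")[170:290,240:460,::-1]
a=cv2.resize(a,(600,276),interpolation=cv2.INTER_CUBIC); b=cv2.resize(b,(600,320),interpolation=cv2.INTER_CUBIC)
cv2.imwrite("pics/fin.png",np.vstack([a,b]))
E
```

```text
(no output)
```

View pics/fin.png

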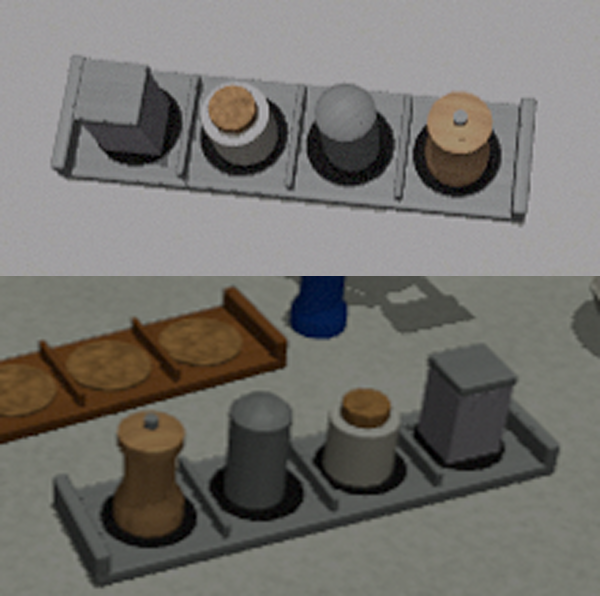

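All four stand upright on their discs in the order tin, pot, shaker, mill (robot's left to right). A quick centring check on the nut (460,118), dome (346,114), cork (234,108) and lid centre (115,93), then I hand it in if the errors are small.

```bash
python3 - <<'E'
from h import *
m=robot.camera_model("top"); ok=True
for n,u,v,z,t in (("mill",460,118,.101,(.6449,-.0815)),("shaker",346,114,.09,(.6542,.0029)),("pot",234,108,.074,(.6637,.0874)),("tin",115,93,.086,(.6725,.1717))):
    e=(plane(m,110+(u+.5)/2.4-.5,120+(v+.5)/2.4-.5,z)[:2]-t)*1e3; print(n,e.round(1)); ok&=np.hypot(*e)<7
if ok: print(robot.hand_in())
E
```

```text
mill [-2.5 -0.1]
shaker [-3.9 -3.3]
pot [-1.9 -4.1]
tin [-2.8 -3.9]
the job is handed in; nothing more can be done
None
```

The job is handed in at about 35 s of the 102 s allowed: tin, pot, shaker and mill stand upright on the steel rack in reversed order, each within about 5 mm of the middle of its place by the top camera.

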